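Scrape a specimen carrier clean and hold it up level for inspection

ROBOT

A 6-joint arm with a two-finger parallel gripper is mounted at the origin on the work surface. World frame = base frame: x ahead of the robot, y to its left, z up, the work surface at z = 0. Lengths are in m, angles in rad, forces in N, time in s.
With the tool pointing down it reaches from about 0.225 to 0.725 m from the base axis. Payload 3.1 kg.
Tool frame: the origin (TCP) lies at the very end of the fingers, on their centre line; the grasp point (between the pads) lies 19 mm behind it (robot.pinch_z is the distance from the TCP to the grasp point, in m); z points along the fingers, y is the line along which they close (so a half turn about z gives the same grasp; the last joint's range is limited). The gripper opens to 85 mm and grips with 20 to 120 N. Pads are 22 mm wide; open, the fingers measure 114 mm over their backs; the gripper's body (76 mm by 85 mm) begins 54 mm behind the grasp point. The pads swing forward as they close: fully open they stand 13 mm farther back than shut.
Start: joints at [-1.292, 0.048, 0.099, 1.622, 0, 1.443], TCP at [0.208, -0.482, 0.231] pointing down, gripper open.
Joint ranges: [-2.91, 2.91], [-0.99, 1.94], [-1.21, 1.42], [-2.12, 2.29], [-1.49, 1.47], [-3.14, 3.14]. Speed limits (rad/s): [2.79, 2.79, 3.14, 3.14, 3.14, 3.14].

INTERFACE

Orientations are given as a unit quaternion [x, y, z, w].
In Python, from rig import readout, vision, robot, finder gives the robot as it stands. The module is installed in compiled form; this text tells all that it offers.
- The arm moves only by the tool step_arm, never from a script. Its arguments are lists of equal length, an entry for each row: "travel": the shift along the tool's x, y, z in mm, a list of three; "twist": the turn, a rotation vector about the tool's x, y, z in rad, a list of three. A call has exactly 8 rows; each row is the pose to reach, as a shift and turn from the pose commanded when the call began, along the tool's axes at that moment; what a row does not reach only later rows make up. A row lasts 1/8 s, in which the tool goes at most 62.5 mm and 10.7 degrees, less where a joint would pass 70% of its speed; a pose out of reach is approached as far as the arm can. A call with a gripper value outside its range is refused whole. "gripper" is the finger opening in mm, from 0 to 85.4, set as the call begins (left out, the last holds). The fingers move at their own pace and stop on an object; "force" is the grip in N (left out, the last holds). Time passes only in rows, so rows that repeat a pose let the fingers close, or fill a call up. It gives the time, the measured TCP pose, the force, the opening and the grip force at its end, in the units of the state.
- readout.sense(): the state, without advancing time (a new reading comes with each control period).
- vision.capture(name): name is "scene" or "side" or "wrist"; returns (picture, depth): 420x560x3 uint8, blue, green, red; 420x560 float32, m along the optical axis (not along the pixel's ray), 0 where there is no reading.
- vision.camera_info(name): a dict with "camera_matrix" (3x3 intrinsics, pixels), "R" (3x3) and "t" (3): a world point X has camera coordinates R X + t. Camera axes: x right, y down, z forward; pixel columns grow to the right and rows downward; lengths in m; the calibration is good to about 2 mm. A picture is of the moment at which its call begins: read the wrist's pose just before it. camera_info takes no time and is no camera call; for the wrist camera it gives the pose at the moment of the call.
- robot.sign_off(): hands the job in; it is judged then, once.
Trained networks look in the newest picture that a camera, given by its name, has taken for a name from the list of things; names that differ only in an ending like _2 or _b are one class to them, and where a whole thing is asked for, a point or a joint stands for the part that bears it (a point fixed in the world has none). Each returns a list of dicts, best first, with "confidence" (0 to 1); they miss things now and then, are a little off and sometimes report something else, mostly with a low value. They report only what shows in the picture. A call takes as long as a camera call.
- finder.trace(target, camera): "pixels" (420x560 bool, what is visible of it) and "box" ([left, top, right, bottom] in pixels, round what is visible of it).
The state is a dict: "t": time; "joint_pos": joint angles; "dq": joint speeds; "joint_torque": joint torques, N m; "position": TCP position; "eef_rot": TCP orientation; "contact_force": force on the tool from outside, world axes, zero at the start; "wrist_torque": the same for the moment, N m; "gripper_width": finger opening in m; "gripper_force": force on a finger pad.
Only numpy, scipy, OpenCV 4.12 (cv2) and the standard library are available. Lean on these libraries where they do the work, as an engineer would, in place of code of your own. Each camera call takes 0.05 s, during which the arm holds its last target. There are 200 camera calls.

TASK

Take the white scraper block and wipe all four broken ceramic test pieces off the top of the aluminium carrier plate so that they drop into the grey tray it stands in, without touching the pieces with the fingers and with the carrier left seated on its rests; then stand the scraper upright on the bench and let go of it. Then grip the carrier by its long sides, lift it straight up, keeping it level, until it is at least 10 cm clear above its rests, still over the tray, and finish holding it there, steady and level, so that its underside can be inspected: do not put it down. Leave the other things on the bench as they are.

Things in the scene. Friction and masses are not known exactly. Their poses are not given: they have to be found in the camera images.
- tray: grey open catch tray, fixed to the bench; 130 (x) by 280 (y) mm outside, walls 5 mm thick, 25 mm high, floor 5 mm. In it stand two dark steel rests, 34 (x) by 28 (y) mm, centred 58 mm either side of the middle along y, tops 62 mm above the bench. Origin: centre of its underside; long axis y
- plate: loose aluminium carrier, an upside-down channel 50 (x) by 160 (y) by 20 mm high (8 mm top, 12 mm skirt all round), about 0.25 kg, mass centre in its middle. It sits over the tray's two rests, which reach 12 mm up inside the skirt with 2 mm play, so it cannot slide off; lower edge 50 mm, flat top 70 mm above the bench, axes as the tray's. Origin: middle of the lower edge plane; long axis y, z up
- scraper: white plastic scraper block standing on the bench, left or right of the tray, about 0.14 kg: foot 72 (x) by 24 (y) by 18 mm high, upright grip 46 (x) by 20 (y) mm rising from it to 80 mm total height. Pinch the grip across y; the wide faces (local +y, -y) push the pieces. Origin: centre of its underside, z up
- chip0: loose broken dark grey ceramic test piece 22 by 14 by 10 mm (x, y, z), about 11 g, lying on top of the carrier; origin: centre of its underside
- chip1: loose broken dark grey ceramic test piece 26 by 12 by 10 mm (x, y, z), about 11 g, lying on top of the carrier; origin: centre of its underside
- chip2: loose broken dark grey ceramic test piece 18 by 14 by 12 mm (x, y, z), about 11 g, lying on top of the carrier; origin: centre of its underside
- chip3: loose broken dark grey ceramic test piece 22 by 12 by 11 mm (x, y, z), about 11 g, lying on top of the carrier; origin: centre of its underside
- jar: bystander: brown glass jar with white lid, 52 mm across, 75 mm high; on the side of the tray opposite to the scraper; origin: centre of its underside
- weight: bystander: brass calibration weight with a knob, 40 mm across, 62 mm high; origin: centre of its underside
- tin: bystander: plain low metal sample tin, 60 mm across, 50 mm high; origin: centre of its underside
- dish: bystander: white ceramic dish, 60 mm across, 18 mm high, near the robot; origin: centre of its underside
- bottle: bystander: white plastic bottle, 60 mm across, 115 mm high, beyond the tray to the right; origin: centre of its underside
- spindle: bystander: steel measuring spindle, a 44 mm disc with a stem, 60 mm high, standing disc down near the robot; origin: centre of its underside

How it is judged:
On the way, in this order (a step that is already met when the one before it is completed fails the run):
1. the scraper is gripped and lifted off the bench (height (world z) of scraper above 0.03 m and contact force between the fingers and scraper above 0.5 N), for 0.2 s.
2. all four pieces lie in the tray while the scraper is held and the carrier is still seated on its rests (x of chip0 in the frame of tray between -0.065 and 0.065 m and y of chip0 in the frame of tray between -0.14 and 0.14 m and z of each of chip0, chip1, chip2, chip3 in the frame of tray below 0.045 m and x of chip1 in the frame of tray between -0.065 and 0.065 m and y of chip1 in the frame of tray between -0.14 and 0.14 m and x of chip2 in the frame of tray between -0.065 and 0.065 m and y of chip2 in the frame of tray between -0.14 and 0.14 m and x of chip3 in the frame of tray between -0.065 and 0.065 m and y of chip3 in the frame of tray between -0.14 and 0.14 m and height (world z) of plate below 0.054 m and distance of plate from where it was at the start of the episode below 0.01 m and contact force between the fingers and scraper above 0.5 N), for 0.2 s.
3. the scraper stands upright on the bench, released, the carrier still seated (height (world z) of scraper below 0.004 m and angle between scraper's own z axis and vertical below 0.15 rad and contact force between the fingers and scraper below 0.1 N and height (world z) of plate below 0.054 m), for 0.2 s.
At the end, for the whole second after the job is handed in: carrier held by the fingers alone, lower edge over 147 mm above the bench, tilt under 0.1 rad, within 70 mm of the tray's middle, still (0.02 m/s, 0.1 rad/s); all pieces in the tray, under 45 mm high; scraper upright (0.15 rad) on the bench, untouched (x of chip0 in the frame of tray between -0.065 and 0.065 m and y of chip0 in the frame of tray between -0.14 and 0.14 m and z of each of chip0, chip1, chip2, chip3 in the frame of tray below 0.045 m and x of chip1 in the frame of tray between -0.065 and 0.065 m and y of chip1 in the frame of tray between -0.14 and 0.14 m and x of chip2 in the frame of tray between -0.065 and 0.065 m and y of chip2 in the frame of tray between -0.14 and 0.14 m and x of chip3 in the frame of tray between -0.065 and 0.065 m and y of chip3 in the frame of tray between -0.14 and 0.14 m and height (world z) of scraper below 0.004 m and angle between scraper's own z axis and vertical below 0.15 rad and contact force between the fingers and scraper below 0.1 N and height (world z) of plate above 0.147 m and angle between plate's own z axis and vertical below 0.1 rad and horizontal distance between plate and tray below 0.07 m and linear speed of plate below 0.02 m/s and angular speed of plate below 0.1 rad/s and contact force between the fingers and plate above 1 N and contact force between plate and tray below 0.05 N and contact force between plate and scraper below 0.05 N and contact force between plate and chip0 below 0.05 N and contact force between plate and chip1 below 0.05 N and contact force between plate and chip2 below 0.05 N and contact force between plate and chip3 below 0.05 N); the arm keeps its last pose, push and grip.
It fails at once if a piece is touched by the fingers (more than 1 N) (contact force between the fingers and chip0 above 1 N or contact force between the fingers and chip1 above 1 N or contact force between the fingers and chip2 above 1 N or contact force between the fingers and chip3 above 1 N).
It fails at once if the carrier is tipped more than 0.25 rad (angle between plate's own z axis and vertical above 0.25 rad).
It fails at once if a bystander is moved more than 25 mm (distance of any of jar, weight, tin, dish, bottle, spindle from where it was at the start of the episode above 0.025 m).
It also fails if it takes over 62 s, if anything falls off the work surface, if the arm or the gripper's body presses on something with over 40 N, if the wrist force passes 120 N, or if a joint passes its speed limit or range.

## Working session

There is one attempt and no reset: what is moved stays moved. The work goes in short steps, Python scripts to look and compute and a tool call to move; the robot and the scene stay as the last step left them, time stands still between calls to the robot, and variables do not carry over. Pictures are saved under pics/ and viewed, at most 10 in all, crops included, and the job is handed in when it is done.

Besides the shell and the picture viewer there is one more tool, called after "Request:" as name(argument=value, ...) on one line, values as JSON. step_arm: Moves the arm, as the interface text tells. Its arguments: {"type":"object","properties":{"travel":{"type":"array"},"twist":{"type":"array"},"gripper":{"type":"number"},"force":{"type":"number"}},"required":["travel","twist"]}

```bash
mkdir -p pics; cat > h.py <<'E'
import numpy as np, cv2
from rig import readout, vision, robot, finder
def cloud(cam,depth,info):
    K=info["camera_matrix"];v,u=np.mgrid[0:420,0:560]
    c=np.stack([(u-K[0][2])/K[0][0]*depth,(v-K[1][2])/K[1][1]*depth,depth],-1)
    return (c-np.array(info["t"]))@np.array(info["R"])
E
python3 - <<'E'
from h import *
s=readout.sense();print(s)
for cam in["scene","side"]:
    info=vision.camera_info(cam);p,d=vision.capture(cam);cv2.imwrite(f"pics/{cam}0.png",p);W=cloud(cam,d,info)
    np.save(cam+".npy",W)
    for n in["tray","plate","scraper","chip0","jar","weight","tin","dish","bottle","spindle"]:
        for r in finder.trace(n,cam)[:5 if n=="chip0" else 1]:
            m=r["pixels"]&(d>0);q=W[m]
            if len(q):
                print(cam,n,round(r["confidence"],2),r["box"],"med",np.median(q,0).round(3),"lo",np.percentile(q,2,0).round(3),"hi",np.percentile(q,98,0).round(3))
E
```

```text
{'t': 0.0, 'joint_pos': array([-1.29181752e+00,  4.87734658e-02,  9.75660051e-02,  1.62196996e+00,
       -3.02164442e-06,  1.44299427e+00]), 'dq': array([ 0.00044631, -0.00036141,  0.0005519 , -0.00087526, -0.00050259,
        0.00072696]), 'joint_torque': array([ 3.69978516e-04, -3.38787675e+01,  3.20012963e+01,  2.03388941e-02,
       -3.05934759e-05, -1.21773380e-05]), 'position': array([ 0.20753634, -0.48157528,  0.23008936]), 'eef_rot': array([ 9.79386677e-01,  2.01990891e-01, -9.14122239e-05, -1.18703178e-03]), 'contact_force': array([ 0.01525592,  0.66198854, -0.65302107]), 'wrist_torque': array([0.01750945, 0.01342906, 0.05083056]), 'gripper_force': 0.0, 'gripper_width': 0.0850315072421264}
scene tray 0.94 [189.7, 192.7, 323.5, 302.0] med [ 0.598 -0.003  0.006] lo [ 0.51  -0.174  0.002] hi [0.654 0.105 0.027]
scene plate 0.9 [221.6, 201.3, 291.5, 266.6] med [ 0.589 -0.027  0.069] lo [ 0.551 -0.114  0.005] hi [0.611 0.045 0.074]
scene scraper 0.8 [201.1, 123.5, 228.9, 162.7] med [ 0.426 -0.29   0.04 ] lo [ 0.387 -0.309  0.002] hi [ 0.454 -0.286  0.081]
scene chip0 0.53 [267.8
[... 1567 characters left out ...]
13.2, 258.4, 217.8] med [ 0.575 -0.008  0.083] lo [ 0.566 -0.018  0.073] hi [ 0.584 -0.003  0.085]
side jar 0.82 [267.6, 353.7, 299.0, 389.7] med [0.414 0.327 0.075] lo [0.393 0.297 0.01 ] hi [0.438 0.342 0.079]
side weight 0.59 [281.3, 133.9, 297.6, 157.3] med [ 0.578 -0.338  0.034] lo [ 0.561 -0.384  0.   ] hi [ 0.608 -0.327  0.065]
side tin 0.72 [164.8, 337.5, 196.7, 377.5] med [0.613 0.347 0.051] lo [0.591 0.317 0.01 ] hi [0.644 0.37  0.054]
side bottle 0.58 [238.9, 126.3, 257.7, 169.5] med [ 0.684 -0.247  0.067] lo [ 0.663 -0.273  0.007] hi [ 0.713 -0.235  0.118]
side spindle 0.58 [353.3, 190.7, 371.1, 209.8] med [ 0.342 -0.184  0.012] lo [ 0.325 -0.202  0.008] hi [ 0.36  -0.169  0.058]
```

```bash
python3 - <<'E'
from h import *
def rect(W,lo,hi,xy):
    m=np.isfinite(W).all(-1)
    for i,(a,b) in enumerate(xy): m&=(W[...,i]>a)&(W[...,i]<b)
    m&=(W[...,2]>lo)&(W[...,2]<hi);q=W[m][:,:2].astype(np.float32)
    r=cv2.minAreaRect(q*1000);print(len(q),np.round(r[0]),np.round(r[1]),round(r[2],1))
for c in["scene","side"]:
    W=np.load(c+".npy");print(c)
    P=[(.48,.68),(-.2,.13)];S=[(.36,.48),(-.34,-.25)]
    print("tray walls");rect(W,.018,.03,P)
    print("plate top");rect(W,.064,.0755,P)
    print("chips");rect(W,.0785,.09,P)
    print("scr top");rect(W,.074,.09,S);print("scr foot");rect(W,.012,.022,S);print("scr all");rect(W,.008,.09,S)
a=cv2.imread("pics/scene0.png")[110:310,120:340];b=cv2.imread("pics/side0.png")[120:320,180:400]
cv2.imwrite("pics/v0.png",np.hstack([cv2.resize(i,(400,364),interpolation=2) for i in(a,b)]))
E
```

```text
scene
tray walls
1263 [580. -36.] [283. 133.] 84.2
plate top
1342 [580. -35.] [161.  52.] 84.5
chips
213 [578. -38.] [134.  27.] 86.6
scr top
120 [ 419. -297.] [20. 47.] 88.5
scr foot
124 [ 420. -294.] [25. 73.] 77.4
scr all
553 [ 420. -296.] [26. 73.] 82.7
side
tray walls
920 [579. -35.] [283. 132.] 84.5
plate top
839 [579. -35.] [162.  52.] 84.9
chips
176 [577. -38.] [133.  26.] 86.6
scr top
108 [ 418. -298.] [26. 46.] 88.1
scr foot
119 [ 417. -298.] [25. 71.] 86.9
scr all
471 [ 417. -298.] [26. 71.] 88.2
```

View pics/v0.png

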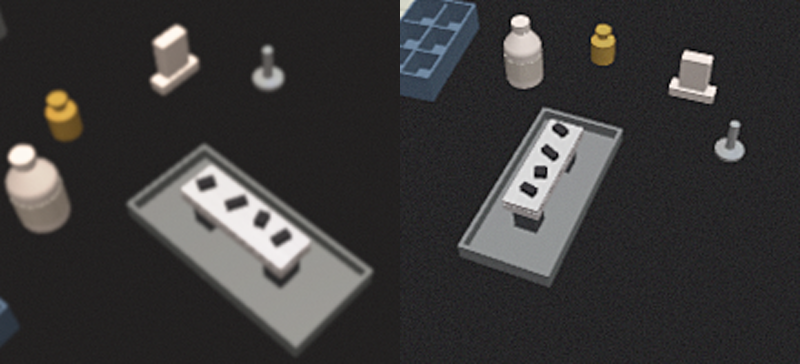

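```bash
cat >> h.py <<'E'
from scipy.spatial.transform import Rotation as R
def rel(pos,yaw,s=None):
    """travel mm and twist rad to a tool-down pose with tool x at world yaw (deg)"""
    s=s or readout.sense();A=R.from_quat(s["eef_rot"])
    B=R.from_euler("z",yaw,degrees=True)*R.from_quat([1,0,0,0])
    print("travel",(A.inv().apply(np.array(pos)-s["position"])*1000).round(1),"twist",(A.inv()*B).as_rotvec().round(3),"t",s["t"])
E
python3 -c "
from h import *
rel([.418,-.297,.18],176)"
```

```text
travel [266.4 -86.8  51.3] twist [ 0.    -0.    -2.665] t 1.1
```

Request:
step_arm(travel=[[33,-11,6],[66,-22,13],[100,-33,19],[133,-43,26],[166,-54,32],[200,-65,38],[233,-76,45],[266,-87,51]], twist=[[0,0,-0.18],[0,0,-0.36],[0,0,-0.54],[0,0,-0.72],[0,0,-0.9],[0,0,-1.08],[0,0,-1.26],[0,0,-1.44]])

```text
t: 2.1
position: [0.4184, -0.2962, 0.1801]
eef_rot: [0.601, 0.799, -0.0, 0.0]
contact_force: [0.2, 0.0, -0.3]
gripper_width: 0.0857
gripper_force: 0.0
```

Request:
step_arm(travel=[[0,0,0],[0,0,0],[0,0,0],[0,0,0],[0,0,0],[0,0,0],[0,0,0],[0,0,0]], twist=[[0,0,-0.18],[0,0,-0.36],[0,0,-0.54],[0,0,-0.72],[0,0,-0.9],[0,0,-1.08],[0,0,-1.225],[0,0,-1.225]])

```text
t: 3.1
position: [0.4176, -0.297, 0.1803]
eef_rot: [0.036, 0.999, -0.0, 0.0]
contact_force: [0.1, 0.5, 0.9]
gripper_width: 0.0854
gripper_force: 0.0
```

```bash
python3 - <<'E'
from h import *
s=readout.sense();info=vision.camera_info("wrist");p,d=vision.capture("wrist");cv2.imwrite("pics/w1.png",p)
W=cloud("wrist",d,info);print(s["position"],s["joint_pos"].round(2))
r=finder.trace("scraper","wrist")[0];print(r["confidence"],r["box"])
q=W[r["pixels"]&(d>0)]
for lo,hi in((.074,.086),(.008,.024),(.008,.09)):
    k=q[(q[:,2]>lo)&(q[:,2]<hi)][:,:2].astype(np.float32)*1000
    if len(k)>5: print(lo,len(k),cv2.minAreaRect(k))
rel([.418,-.297,.040],176,s)
E
```

```text
[ 0.4175939  -0.29699657  0.18032123] [-0.75  0.01 -0.04  1.52  0.   -0.68]
0.63 [257.8, 145.0, 285.8, 231.2]
0.074 1288 ((415.4587097167969, -300.92279052734375), (19.984243392944336, 45.67164993286133), 87.25162506103516)
0.008 446 ((411.0189514160156, -300.8045959472656), (23.982938766479492, 62.84694290161133), 87.06011199951172)
0.008 1988 ((411.0189514160156, -300.8045959472656), (23.982938766479492, 62.84694290161133), 87.06011199951172)
travel [ -0.4   0.  140.3] twist [-0.     0.    -0.002] t 3.1
```

View pics/w1.png

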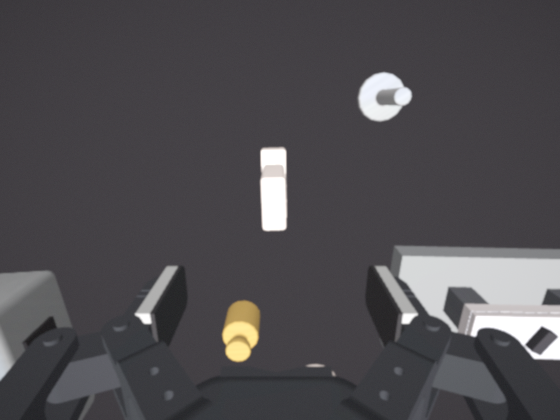

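```bash
python3 -c "
from h import *
rel([.416,-.299,.036],177)"
```

```text
travel [  1.5  -2.1 144.3] twist [-0.    0.   -0.02] t 3.2
```

Request:
step_arm(travel=[[1.5,-2,25],[1.5,-2,50],[1.5,-2,75],[1.5,-2,100],[1.5,-2,122],[1.5,-2,136],[1.5,-2,144],[1.5,-2,144]], twist=[[0,0,-0.02],[0,0,-0.02],[0,0,-0.02],[0,0,-0.02],[0,0,-0.02],[0,0,-0.02],[0,0,-0.02],[0,0,-0.02]])

```text
t: 4.2
position: [0.4158, -0.2988, 0.0361]
eef_rot: [0.025, 1.0, 0.0, -0.0]
contact_force: [0.3, 1.3, -0.0]
gripper_width: 0.085
gripper_force: 0.0
```

Request:
step_arm(travel=[[0,0,0],[0,0,0],[0,0,0],[0,0,0],[0,0,0],[0,0,0],[0,0,0],[0,0,0]], twist=[[0,0,0],[0,0,0],[0,0,0],[0,0,0],[0,0,0],[0,0,0],[0,0,0],[0,0,0]], gripper=5, force=50)

```text
t: 5.2
position: [0.4163, -0.2992, 0.0368]
eef_rot: [0.025, 1.0, -0.0, 0.0]
contact_force: [-1.5, 0.3, 3.9]
gripper_width: 0.0195
gripper_force: 49.6
```

Request:
step_arm(travel=[[0,0,-10],[0,0,-25],[0,0,-45],[0,0,-65],[0,0,-85],[0,0,-100],[0,0,-110],[0,0,-110]], twist=[[0,0,0],[0,0,0],[0,0,0],[0,0,0],[0,0,0],[0,0,0],[0,0,0],[0,0,0]])

```text
t: 6.2
position: [0.4163, -0.2993, 0.1472]
eef_rot: [0.025, 1.0, -0.0, 0.001]
contact_force: [0.6, 0.5, -1.4]
gripper_width: 0.0191
gripper_force: 49.2
```

```bash
python3 - <<'E'
from h import *
c=np.array([.580,-.0355]);yd=np.array([.098,.995])
for l in(-.115,-.095,.10):
    p=c+yd*l;print(l,p.round(4));rel([*p,.1085],174.4)
vision.capture("side");p,d=vision.capture("side")
info=vision.camera_info("side");W=cloud("side",d,info)
for r in finder.trace("scraper","side")[:1]:
    q=W[r["pixels"]&(d>0)];print(r["confidence"],np.median(q,0),np.percentile(q,3,0),np.percentile(q,97,0))
print(readout.sense()["position"])
E
```

```text
-0.115 [ 0.5687 -0.1499]
travel [-144.8  156.8   38.7] twist [-0.001  0.001  0.048] t 6.2
-0.095 [ 0.5707 -0.13  ]
travel [-145.7  176.8   38.6] twist [-0.001  0.001  0.048] t 6.2
0.1 [0.5898 0.064 ]
travel [-155.2  371.5   38.5] twist [-0.001  0.001  0.048] t 6.2
0.9 [ 0.40922057 -0.28872788  0.13098518] [ 0.38493396 -0.32970386  0.09340424] [ 0.45157119 -0.28431495  0.19073582]
[ 0.41550399 -0.29849631  0.14538008]
```

Request:
step_arm(travel=[[-12,13,0],[-33,35,0],[-58,63,0],[-85,92,0],[-110,119,0],[-130,141,0],[-142,154,0],[-145,157,0]], twist=[[0,0,0.048],[0,0,0.048],[0,0,0.048],[0,0,0.048],[0,0,0.048],[0,0,0.048],[0,0,0.048],[0,0,0.048]])

```text
t: 7.35
position: [0.5685, -0.1487, 0.1455]
eef_rot: [0.048, 0.999, 0.0, -0.001]
contact_force: [-0.3, 0.1, -1.2]
gripper_width: 0.0196
gripper_force: 49.2
```

Request:
step_arm(travel=[[0,0,8],[0,0,16],[0,0,24],[0,0,31],[0,0,36],[0,0,38],[0,0,38],[0,0,38]], twist=[[0,0,0],[0,0,0],[0,0,0],[0,0,0],[0,0,0],[0,0,0],[0,0,0],[0,0,0]])

```text
t: 8.35
position: [0.5689, -0.1494, 0.1087]
eef_rot: [0.049, 0.999, -0.0, 0.0]
contact_force: [0.1, 0.5, -2.2]
gripper_width: 0.0194
gripper_force: 49.2
```

```bash
python3 - <<'E'
from h import *
print([readout.sense()["position"].round(4)])
v=[]
for cam,(a,b,c,e) in {"scene":(130,310,160,340),"side":(120,300,190,370)}.items():
    p,d=vision.capture(cam);v.append(cv2.resize(p[a:b,c:e],(400,400),interpolation=2))
    W=cloud(cam,d,vision.camera_info(cam));q=W[finder.trace("scraper",cam)[0]["pixels"]&(d>0)];print(np.percentile(q,3,0).round(3),np.percentile(q,97,0).round(3))
cv2.imwrite("pics/v2.png",np.hstack(v))
c=np.array([.580,-.0355]);yd=np.array([.098,.995])
rel([*(c+yd*.10),.1085],174.4)
E
```

```text
[array([ 0.5689, -0.1494,  0.1087])]
[ 0.54  -0.163  0.072] [ 0.607 -0.134  0.152]
[ 0.536 -0.255  0.002] [ 0.602 -0.133  0.155]
travel [-1.000e-01  2.144e+02  1.000e-01] twist [-0.  0. -0.] t 8.55
```

View pics/v2.png

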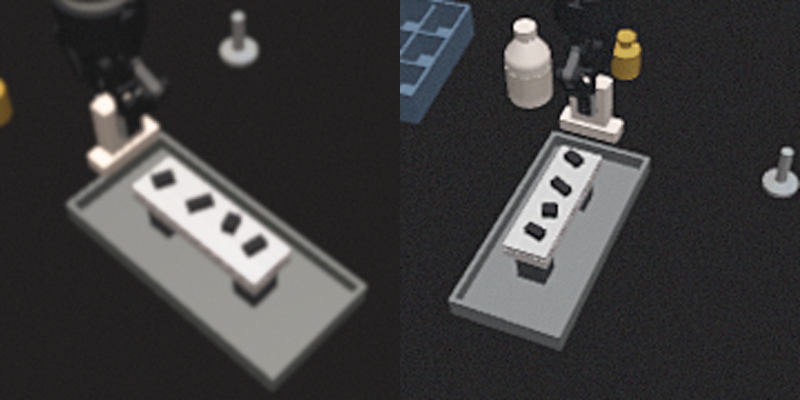

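The scraper is upright at the near end of the carrier (left view about (125,135), right view about (590,125)), its underside about 2 mm above the carrier top. Four chips lie on the carrier. I'm starting the sweep.

Request:
step_arm(travel=[[0,5,0],[0,14,0],[0,23,0],[0,33,0],[0,43,0],[0,53,0],[0,62,0],[0,72,0]], twist=[[0,0,0],[0,0,0],[0,0,0],[0,0,0],[0,0,0],[0,0,0],[0,0,0],[0,0,0]])

```text
t: 9.55
position: [0.5757, -0.0771, 0.1083]
eef_rot: [0.049, 0.999, -0.0, 0.0]
contact_force: [-0.6, -0.2, -1.0]
gripper_width: 0.0194
gripper_force: 49.1
```

Request:
step_arm(travel=[[0,9,0],[0,18,0],[0,27,0],[0,36,0],[0,45,0],[0,54,0],[0,63,0],[0,72,0]], twist=[[0,0,0],[0,0,0],[0,0,0],[0,0,0],[0,0,0],[0,0,0],[0,0,0],[0,0,0]])

```text
t: 10.55
position: [0.5827, -0.0054, 0.1083]
eef_rot: [0.049, 0.999, 0.0, -0.0]
contact_force: [-0.5, 0.5, -1.1]
gripper_width: 0.0195
gripper_force: 49.1
```

Request:
step_arm(travel=[[0,8,0],[0,16,0],[0,24,0],[0,32,0],[0,40,0],[0,48,0],[0,56,0],[0,63,0]], twist=[[0,0,0],[0,0,0],[0,0,0],[0,0,0],[0,0,0],[0,0,0],[0,0,0],[0,0,0]])

```text
t: 11.55
position: [0.5888, 0.0573, 0.1083]
eef_rot: [0.049, 0.999, 0.0, -0.0]
contact_force: [0.3, 0.4, -0.5]
gripper_width: 0.0197
gripper_force: 49.1
```

```bash
python3 - <<'E'
from h import *
print([readout.sense()["position"].round(4)])
v=[]
for cam,(a,b,c,e) in {"scene":(150,330,170,350),"side":(140,320,180,360)}.items():
    p,d=vision.capture(cam);v.append(cv2.resize(p[a:b,c:e],(400,400),interpolation=2))
    W=cloud(cam,d,vision.camera_info(cam))
    for r in finder.trace("chip0",cam): 
        q=W[r["pixels"]&(d>0)];print(cam,round(r["confidence"],2),np.median(q,0).round(3),r["box"])
cv2.imwrite("pics/v3.png",np.hstack(v))
E
```

```text
[array([0.5888, 0.0573, 0.1083])]
scene 0.56 [0.59  0.08  0.027] [290.8, 265.2, 303.0, 277.9]
side 0.44 [0.589 0.082 0.029] [237.5, 254.0, 250.0, 259.5]
side 0.41 [0.59  0.067 0.03 ] [234.8, 251.1, 244.0, 252.1]
```

View pics/v3.png

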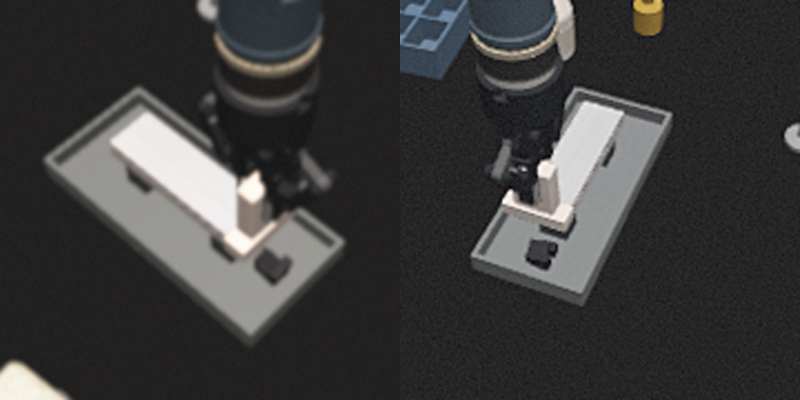

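The carrier top looks clear and the chips lie in a pile at the far end of the tray (left view (270,265), right view (540,252)). I'm lifting off and moving back so I can count the pieces.

Request:
step_arm(travel=[[0,3,-10],[0,3,-25],[0,3,-40],[0,3,-50],[10,-10,-55],[25,-30,-55],[45,-55,-55],[60,-75,-55]], twist=[[0,0,0],[0,0,0],[0,0,0],[0,0,0],[0,0,0],[0,0,0],[0,0,0],[0,0,0]])

```text
t: 12.75
position: [0.5198, -0.0134, 0.163]
eef_rot: [0.049, 0.999, -0.0, -0.001]
contact_force: [-0.3, -0.4, -1.1]
gripper_width: 0.0193
gripper_force: 49.1
```

```bash
python3 - <<'E'
from h import *
v=[]
for cam,(a,b,c,e) in {"scene":(180,330,190,340),"side":(160,310,190,340)}.items():
    p,d=vision.capture(cam);v.append(cv2.resize(p[a:b,c:e],(400,400),interpolation=2))
    W=cloud(cam,d,vision.camera_info(cam))
    for r in finder.trace("chip0",cam): 
        q=W[r["pixels"]&(d>0)];print(cam,round(r["confidence"],2),np.median(q,0).round(3),np.percentile(q,97,0).round(3),r["box"])
    q=W[(d>0)&(W[...,0]>.54)&(W[...,0]<.64)&(W[...,1]>.05)&(W[...,1]<.1)&(W[...,2]<.06)];print(np.percentile(q[:,2],[50,90,95,99,100]).round(3))
cv2.imwrite("pics/v4.png",np.hstack(v))
rel([.416,-.299,.15],177)
E
```

```text
scene 0.65 [0.589 0.08  0.027] [0.601 0.085 0.031] [291.8, 265.8, 301.0, 278.6]
scene 0.38 [0.594 0.067 0.027] [0.603 0.073 0.03 ] [283.5, 263.7, 296.4, 273.2]
[0.005 0.027 0.028 0.03  0.032]
side 0.53 [0.588 0.082 0.029] [0.598 0.085 0.031] [239.1, 252.3, 246.8, 261.4]
side 0.37 [ 0.341 -0.185  0.013] [ 0.359 -0.17   0.062] [355.3, 187.3, 370.5, 209.3]
[0.008 0.029 0.03  0.032 0.033]
travel [  76.4 -295.4   13.2] twist [ 0.     0.    -0.047] t 12.95
```

View pics/v4.png

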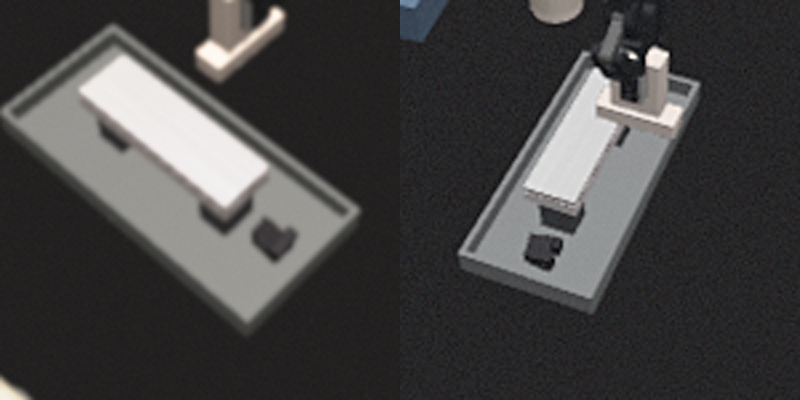

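The carrier is empty and the pieces lie in a low heap, two layers with the top at about 30 mm, beyond the carrier end at left view (275,238) and right view (543,250). Next I'll put the scraper back where it stood.

Request:
step_arm(travel=[[5,-20,0],[16,-60,1],[28,-110,3],[42,-165,5],[56,-218,8],[68,-262,11],[75,-288,13],[76,-295,13]], twist=[[0,0,-0.01],[0,0,-0.02],[0,0,-0.03],[0,0,-0.04],[0,0,-0.047],[0,0,-0.047],[0,0,-0.047],[0,0,-0.047]])

```text
t: 13.95
position: [0.417, -0.2993, 0.1499]
eef_rot: [0.026, 1.0, 0.0, -0.0]
contact_force: [0.9, -0.4, -1.3]
gripper_width: 0.0195
gripper_force: 49.2
```

Request:
step_arm(travel=[[0,0,15],[0,0,35],[0,0,55],[0,0,75],[0,0,93],[0,0,104],[0,0,109],[0,0,109]], twist=[[0,0,0],[0,0,0],[0,0,0],[0,0,0],[0,0,0],[0,0,0],[0,0,0],[0,0,0]])

```text
t: 14.95
position: [0.4174, -0.2982, 0.0413]
eef_rot: [0.025, 1.0, 0.0, 0.0]
contact_force: [0.0, 0.5, -1.7]
gripper_width: 0.0194
gripper_force: 49.2
```

```bash
python3 -c "
from h import *
rel([.416,-.299,.0365],177);rel([.416,-.299,.0365],177)"
```

```text
travel [ 1.4 -0.9  4.8] twist [0.    0.    0.002] t 14.95
travel [ 1.4 -0.9  4.8] twist [0.    0.    0.002] t 14.95
```

Request:
step_arm(travel=[[0,0,1],[0,0,2],[0,0,3],[0,0,4],[0,0,4.5],[0,0,4.5],[0,0,4.5],[0,0,4.5]], twist=[[0,0,0],[0,0,0],[0,0,0],[0,0,0],[0,0,0],[0,0,0],[0,0,0],[0,0,0]])

```text
t: 15.95
position: [0.4173, -0.2983, 0.0368]
eef_rot: [0.025, 1.0, -0.0, -0.0]
contact_force: [-0.2, 1.0, -1.5]
gripper_width: 0.0195
gripper_force: 49.5
```

Request:
step_arm(travel=[[0,0,0.5],[0,0,1],[0,0,1],[0,0,1],[0,0,1],[0,0,1],[0,0,1],[0,0,1]], twist=[[0,0,0],[0,0,0],[0,0,0],[0,0,0],[0,0,0],[0,0,0],[0,0,0],[0,0,0]])

```text
t: 16.95
position: [0.4174, -0.2983, 0.0368]
eef_rot: [0.025, 1.0, -0.0, 0.0]
contact_force: [-2.0, 1.3, 5.2]
gripper_width: 0.0194
gripper_force: 50.2
```

Contact is up to 5 N, so the scraper is on the bench. Releasing it, then rising.

Request:
step_arm(travel=[[0,0,0],[0,0,0],[0,0,0],[0,0,0],[0,0,0],[0,0,0],[0,0,0],[0,0,0]], twist=[[0,0,0],[0,0,0],[0,0,0],[0,0,0],[0,0,0],[0,0,0],[0,0,0],[0,0,0]], gripper=85)

```text
t: 17.95
position: [0.4173, -0.2982, 0.0358]
eef_rot: [0.025, 1.0, 0.0, -0.0]
contact_force: [-0.5, 0.4, -0.1]
gripper_width: 0.0846
gripper_force: 0.0
```

Request:
step_arm(travel=[[0,0,-8],[0,0,-20],[0,0,-40],[0,0,-70],[0,0,-100],[0,0,-130],[0,0,-150],[0,0,-155]], twist=[[0,0,0],[0,0,0],[0,0,0],[0,0,0],[0,0,0],[0,0,0],[0,0,0],[0,0,0]])

```text
t: 18.95
position: [0.4183, -0.2992, 0.1938]
eef_rot: [0.025, 1.0, -0.002, 0.002]
contact_force: [0.3, 0.8, 0.0]
gripper_width: 0.0847
gripper_force: 0.0
```

```bash
python3 - <<'E'
from h import *
v=[]
for cam in("scene","side"):
    p,d=vision.capture(cam);W=cloud(cam,d,vision.camera_info(cam))
    for n in("scraper","plate"):
        r=finder.trace(n,cam)[0];q=W[r["pixels"]&(d>0)];print(cam,n,r["box"],np.percentile(q,3,0).round(3),np.percentile(q,97,0).round(3))
    m=(d>0)&(abs(W[...,0]-.58)<.1)&(abs(W[...,1]+.035)<.11)&(W[...,2]>.064)&(W[...,2]<.077)
    print(cv2.minAreaRect(W[m][:,:2].astype(np.float32)*1000))
rel([.580,-.0355,.19],84.4)
E
```

```text
scene scraper [201.0, 124.1, 231.0, 162.0] [ 0.389 -0.311  0.001] [ 0.455 -0.285  0.081]
scene plate [220.3, 199.9, 291.6, 263.4] [ 0.555 -0.111  0.042] [0.61  0.043 0.072]
((580.0486450195312, -35.215293884277344), (161.67684936523438, 52.23420333862305), 84.43872833251953)
side scraper [322.9, 148.8, 350.4, 176.3] [ 0.387 -0.304  0.006] [ 0.449 -0.284  0.083]
side plate [235.5, 186.4, 280.4, 238.7] [ 0.551 -0.108  0.055] [0.606 0.044 0.074]
((579.0570068359375, -34.71992492675781), (161.45584106445312, 51.45232391357422), 84.20014190673828)
travel [-149.7  270.2   -0.3] twist [-0.    -0.003  1.618] t 19.25
```

Request:
step_arm(travel=[[-8,14,0],[-25,45,0],[-48,87,0],[-75,135,0],[-102,184,0],[-126,228,0],[-143,258,0],[-150,270,0]], twist=[[0,0,0.18],[0,0,0.36],[0,0,0.54],[0,0,0.72],[0,0,0.9],[0,0,1.08],[0,0,1.26],[0,0,1.44]])

```text
t: 20.25
position: [0.581, -0.0338, 0.1893]
eef_rot: [0.679, 0.734, -0.0, -0.001]
contact_force: [-0.7, 0.2, -0.4]
gripper_width: 0.0849
gripper_force: 0.0
```

```bash
python3 -c "
from h import *
rel([.5795,-.035,.12],84.4)"
```

```text
travel [-1.1 -1.5 69.3] twist [-0.002 -0.001  0.175] t 20.25
```

Request:
step_arm(travel=[[-1,-1.5,5],[-1,-1.5,15],[-1,-1.5,27],[-1,-1.5,40],[-1,-1.5,52],[-1,-1.5,62],[-1,-1.5,69],[-1,-1.5,69]], twist=[[0,0,0.1],[0,0,0.175],[0,0,0.175],[0,0,0.175],[0,0,0.175],[0,0,0.175],[0,0,0.175],[0,0,0.175]])

```text
t: 21.25
position: [0.579, -0.0373, 0.1211]
eef_rot: [0.74, 0.673, -0.0, -0.0]
contact_force: [0.4, -0.2, 0.1]
gripper_width: 0.0849
gripper_force: 0.0
```

```bash
python3 - <<'E'
from h import *
rel([.5795,-.035,.038],84.4);print(readout.sense()["position"])
info=vision.camera_info("wrist");p,d=vision.capture("wrist");cv2.imwrite("pics/w5.png",p)
W=cloud("wrist",d,info)
m=(d>0)&(W[...,2]>.066)&(W[...,2]<.075)&(abs(W[...,0]-.58)<.05)&(W[...,1]<.06)
q=W[m];print(len(q))
for y0 in np.arange(-.12,.06,.015):
    k=q[abs(q[:,1]-y0)<.004]
    if len(k)>20: print(y0.round(3),np.percentile(k[:,0],[1,99]).round(4))
E
```

```text
travel [ 2.3  0.4 83.1] twist [-0.001 -0.     0.003] t 21.25
[ 0.57896667 -0.03728744  0.1210949 ]
16940
-0.12 [0.5748 0.5944]
-0.105 [0.5466 0.5958]
-0.09 [0.5483 0.5975]
-0.075 [0.5499 0.5985]
-0.06 [0.5512 0.6   ]
-0.045 [0.5525 0.6016]
-0.03 [0.5539 0.6032]
-0.015 [0.5556 0.6047]
0.0 [0.557  0.6061]
0.015 [0.5584 0.6074]
0.03 [0.56   0.6088]
0.045 [0.561  0.6007]
```

View pics/w5.png

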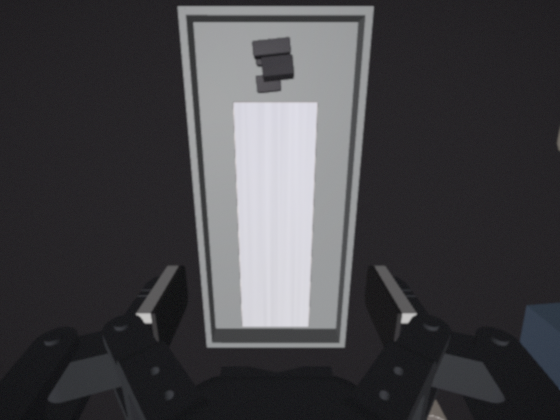

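Four pieces show in the heap at the far end, (272,47), (260,60), (278,67) and (268,84). The carrier is centred between the open fingers, at about column 275. Descending to grip it.

Request:
step_arm(travel=[[2,0.5,8],[2,0.5,22],[2,0.5,38],[2,0.5,53],[2,0.5,66],[2,0.5,76],[2,0.5,82],[2,0.5,82]], twist=[[0,0,0.003],[0,0,0.003],[0,0,0.003],[0,0,0.003],[0,0,0.003],[0,0,0.003],[0,0,0.003],[0,0,0.003]])

```text
t: 22.3
position: [0.5799, -0.0354, 0.0394]
eef_rot: [0.741, 0.672, -0.0, -0.0]
contact_force: [0.3, 0.6, -0.4]
gripper_width: 0.085
gripper_force: 0.0
```

Request:
step_arm(travel=[[0,0,0],[0,0,0],[0,0,0],[0,0,0],[0,0,0],[0,0,0],[0,0,0],[0,0,0]], twist=[[0,0,0],[0,0,0],[0,0,0],[0,0,0],[0,0,0],[0,0,0],[0,0,0],[0,0,0]], gripper=35, force=80)

```text
t: 23.3
position: [0.5804, -0.0354, 0.0409]
eef_rot: [0.741, 0.672, 0.0, 0.0]
contact_force: [-1.4, 0.0, 5.3]
gripper_width: 0.0488
gripper_force: 85.8
```

Request:
step_arm(travel=[[0,0,-3],[0,0,-8],[0,0,-15],[0,0,-23],[0,0,-31],[0,0,-39],[0,0,-47],[0,0,-55]], twist=[[0,0,0],[0,0,0],[0,0,0],[0,0,0],[0,0,0],[0,0,0],[0,0,0],[0,0,0]])

```text
t: 24.3
position: [0.5801, -0.0354, 0.0954]
eef_rot: [0.741, 0.672, 0.0, 0.0]
contact_force: [0.3, -0.0, -3.1]
gripper_width: 0.0487
gripper_force: 85.1
```

Request:
step_arm(travel=[[0,0,-10],[0,0,-22],[0,0,-35],[0,0,-47],[0,0,-57],[0,0,-65],[0,0,-70],[0,0,-70]], twist=[[0,0,0],[0,0,0],[0,0,0],[0,0,0],[0,0,0],[0,0,0],[0,0,0],[0,0,0]])

```text
t: 25.3
position: [0.5803, -0.0354, 0.1652]
eef_rot: [0.741, 0.672, 0.0, 0.0]
contact_force: [0.2, -0.4, -2.4]
gripper_width: 0.0487
gripper_force: 85.1
```

```bash
python3 - <<'E'
from h import *
v=[]
for cam in("scene","side"):
    p,d=vision.capture(cam);W=cloud(cam,d,vision.camera_info(cam))
    v.append(cv2.resize(p[100:330,170:400],(400,400),interpolation=2))
    for n in("plate","scraper"):
        r=finder.trace(n,cam)[0];q=W[r["pixels"]&(d>0)];print(cam,n,np.percentile(q,3,0).round(3),np.percentile(q,97,0).round(3))
    m=(d>0)&(abs(W[...,0]-.58)<.03)&(abs(W[...,1]+.035)<.085)&(W[...,2]>.185)&(W[...,2]<.205)&((abs(W[...,1]+.035)>.05))
    q=W[m];A=np.c_[q[:,:2],np.ones(len(q))];print(len(q),"tilt",np.linalg.lstsq(A,q[:,2],rcond=None)[0].round(3),np.median(q[:,2]))
cv2.imwrite("pics/v6.png",np.hstack(v));s=readout.sense();print(s["position"],s["t"])
E
```

```text
scene plate [ 0.558 -0.112  0.175] [0.613 0.044 0.196]
scene scraper [ 0.402 -0.307  0.005] [ 0.455 -0.286  0.081]
497 tilt [-0.019 -0.003  0.205] 0.1938677336290227
side plate [ 0.558 -0.075  0.176] [0.612 0.045 0.197]
side scraper [ 0.389 -0.302  0.007] [ 0.448 -0.284  0.083]
322 tilt [ 0.037 -0.029  0.173] 0.1945666631425008
[ 0.57980726 -0.03530643  0.16426354] 25.6
```

View pics/v6.png

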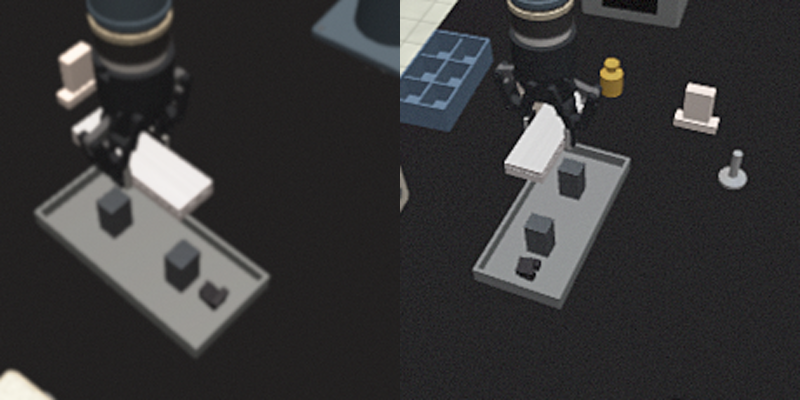

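The carrier hangs level at left view (165,170) and right view (540,145), with its lower edge at about 174 mm. The rests are bare, the heap is in the tray at (213,293) and (528,267), and the scraper stands upright at right view (697,108). Handing in.

```bash
python3 -c "
from h import *
print(readout.sense()['dq'].round(3));print(robot.sign_off())"
```

```text
[ 0.001 -0.     0.002 -0.002 -0.001  0.   ]
the job is handed in; nothing more can be done
None
```

Job handed in at about 26 s (the sign-off returned no verdict): all four pieces are in the tray, the scraper is standing released on the bench, and the carrier is held level with its lower edge about 174 mm above the bench.

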